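# Draw the tall bench dog and put it away in the tin bin

## Robot

A 6-joint arm with a two-finger parallel gripper is mounted at the origin on the work surface. World frame = base frame: x ahead of the robot, y to its left, z up, the work surface at z = 0. Lengths are in m, angles in rad, forces in N, time in s.
With the tool pointing down it reaches from about 0.35 to 0.775 m from the base axis. Payload 5.5 kg.
Tool frame: the origin (TCP) lies at the very end of the fingers, on their centre line; the grasp point (between the pads) lies 19 mm behind it; z points along the fingers, y is the direction in which the jaws open and shut (so a half turn about z gives the same grasp; the last joint's range is limited). The gripper opens to 85 mm and grips with 20 to 120 N. Pads are 22 mm wide; open, the fingers measure 114 mm over their backs; the gripper's body (76 mm by 85 mm) begins 54 mm behind the grasp point. The pads swing forward as they close: fully open they stand 13 mm farther back than shut.
Start: joints at [-1.37, 0.313, 0.046, 1.304, 0, 1.431], TCP at [0.192, -0.542, 0.192] pointing down, gripper open.
Joint ranges: [-2.76, 2.76], [-0.86, 1.69], [-1.03, 1.26], [-2.2, 2.34], [-1.47, 1.5], [-3.14, 3.14]. Speed limits (rad/s): [2.57, 2.57, 3.14, 3.14, 3.14, 3.14].

## Interface

Orientations are given as a unit quaternion [w, x, y, z].
In Python, from workcell import get_state, read_camera, hand_in, find_in, silhouettes gives the robot as it stands. The module is installed in compiled form; this text tells all that it offers.
- The arm moves only by the tool send_rows, never from a script. Its argument "deltas" is a list that holds one entry, the list of rows, each a list of 6 numbers: the shift along the world's x, y, z in cm, then the turn, a rotation vector about the world's x, y, z in degrees. In form: [[[dx, dy, dz, wx, wy, wz], ...]]. A call has 1 to 12 rows; each row is the pose to reach, as a shift and turn from the pose commanded when the call began; what a row does not reach only later rows make up. A row lasts 1/10 s, in which the tool goes at most 50 mm and 8.59 degrees, less where a joint would pass 70% of its speed; a pose out of reach is approached as far as the arm can. A call with a gripper value outside its range is refused whole. "jaw" is the opening, from -1 (shut) to 1 (fully open), so that 0 is half open, set as the call begins (left out, the last holds). The fingers move at their own pace and stop on an object; "force" is the grip in N (left out, the last holds). Time passes only in rows, so rows that repeat a pose let the fingers close. It gives the time, the measured TCP pose, the force and the opening at its end, in the units of the state.
- get_state(): the state, without advancing time (a new reading comes with each control period).
- read_camera(name): name is "side" or "top"; returns a dict with "img" (400x640x3 uint8, red, green, blue), "z_map" (400x640 float32, m along the optical axis (not along the pixel's ray), 0 where there is no reading), "vfov" (degrees; the focal length in pixels is half the picture's height over the tangent of half this angle, whatever the lens; pixels are square), "cx", "cy" (the principal point, pixels), "R" (3x3) and "t" (3): a world point X has camera coordinates R X + t. Camera axes: x right, y down, z forward; pixel columns grow to the right and rows downward; lengths in m; the calibration is good to about 2 mm. A picture is of the moment at which its call begins.
- hand_in(): hands the job in, once; it reports no verdict.
Trained networks look in a picture, given as the dict that the camera call returned (one of the last four; its "shot" number tells which), for a name from the list of things; names that differ only in an ending like _2 or _b are one class to them, and where a whole thing is asked for, a point or a joint stands for the part that bears it (a point fixed in the world has none). Each returns a list of dicts, best first, with "conf" (0 to 1); they miss things now and then, are a little off and sometimes report something else, mostly with a low value. They report only what shows in the picture. A call takes as long as a camera call. They do not tell look-alikes from the thing itself.
- find_in(picture, thing): "box" ([centre column, centre row, width, height] in pixels, round what is visible of it).
- silhouettes(picture, thing): "mask" (400x640 bool, what is visible of it) and "box" ([centre column, centre row, width, height] in pixels, round what is visible of it).
The state is a dict: "clock": time; "joint_pos": joint angles; "qvel": joint speeds; "tau": joint torques, N m; "tcp_pos": TCP position; "orientation": TCP orientation; "wrist_force": force on the tool from outside, world axes, zero at the start; "ft_torque": the same for the moment, N m; "finger_gap": finger opening in m.
Only numpy, scipy, OpenCV 4.12 (cv2) and the standard library are available. Lean on these libraries where they do the work, as an engineer would, in place of code of your own. Each camera call takes 0.05 s, during which the arm holds its last target.

## Task

A charango top is to lie flat on this bench next, so the tall square-headed dog has to come out: draw it straight up out of its sleeved hole without levering it sideways, let it go in the tin bin that hangs open under the bench's front edge, and then tip the bin fully shut. Leave the two low round dogs in their holes and everything else on the bench where it lies.

Things in the scene. Friction and masses are not known exactly. Their poses are not given: they have to be found in the camera images.
- bench: low bench of pale wood on the table, fixed: slab 280 (x) by 520 (y) by 55 mm, its top 185 mm above the table. Origin on the table under its centre; x from its front edge (nearest the robot, x = -140 mm) to its back, y along it. Three upright sleeved holes through the slab, 20 mm in diameter, at x = -70 mm, y = -140, 0, +140 mm. Behind them (x above 0) lie loose things up to 65 mm high
- hole0 (a point): mouth of the dog hole at bench y = -140 mm: centre, at the height of the bench top
- hole1 (a point): mouth of the middle dog hole: centre, at the height of the bench top
- hole2 (a point): mouth of the dog hole at bench y = +140 mm: centre, at the height of the bench top
- bench_front (a point): middle of the bench top's front edge; the slab's front face drops 55 mm straight down from it
- tall_dog_mid (a point): the tall wooden dog, in any one of the holes: centre, half-way up its 97 mm length, 6.5 mm below the bench top; z along the dog from foot to head, x and y square to the faces of its head. Square head 26 x 26 x 42 mm standing on the bench top (head centre 27.5 mm above this point); below it a round shaft 55 mm long, 19 mm in diameter. 60 g or so, held only by the fit
- tall_dog: the same dog: origin at the centre of its foot, 48.5 mm below tall_dog_mid
- low_dog_a: one of the two low dogs, left where they are: round button head 29 mm in diameter, 14 mm high, on the same shaft, in another of the holes; origin at its foot, 55 mm below the bench top
- low_dog_b: the other low dog, the same, in the remaining hole; origin at its foot
- bin (a joint): angle of the tin bin, rad: 0 = shut, its front upright under the bench's front edge; grows as the front tips out toward the robot (axis along bench -y through bin_hinge), 1.0 = fully out. A stiff hinge: it stays where it is left; about 4 to 8 N at the handle moves it
- bin_hinge (a point): middle of the bin's hinge line, along bench y, at the lower front edge of the bin: 5 mm behind the bench's front edge, 10 mm above the table
- bin_in (a point): centre of the bin's floor inside; axes turn with the bin: x from front wall to back wall, y along, z up the walls. Open-topped, of 3 mm tin: outside 90 mm front to back, 270 mm along y; front wall 112 mm high, back wall 70 mm, sides sloping between; the hinge line is the front wall's lower edge, 45 mm in front of this point
- bin_rim (a point): middle of the bin's front rim, the top of the front wall; with the bin open, the gap from above between this rim and the bench's front edge is the mouth (some 60 to 85 mm)
- bin_handle (a point): middle of the bin's bar handle, a round bar 100 mm long along y (about 10 mm thick) 35 mm out from the front wall and 90 mm up it; when shut it is 30 mm in front of the bench's front edge and 100 mm above the table
- heel_block: dark heel block 70 x 50 x 48 mm lying loose on the back part of the bench, bystander; origin centre of its underside
- rosette: flat wooden ring 96 mm across, 3 mm thick, on the back part of the bench, bystander; origin centre of its underside
- scraper: thin steel plate 125 x 60 x 2 mm on the back part of the bench, bystander; origin centre of its underside
- cork_block: cork block 100 x 60 x 32 mm on the back part of the bench, bystander; origin centre of its underside
- pin_pot: squat clay pot 78 mm across, 50 mm high, with brass pins standing up to 65 mm, on the back part of the bench, bystander; origin centre of its underside
There are look-alikes about, which are no part of the job. What is shaped like the tall_dog but blue or yellow is not meant.

How it is judged:
By the outcome, as a careful person would: the job done as asked, in the order asked, and still so for the second after the job is handed in, with the robot touching nothing.
It also fails if it takes over 56 s, if anything falls off the work surface, if the arm or the gripper's body presses on something with over 40 N, if the wrist force passes 120 N, or if a joint passes its speed limit or range.

## Working session

There is one attempt and no reset: what is moved stays moved. The work goes in short steps, Python scripts to look and compute and a tool call to move; the robot and the scene stay as the last step left them, time stands still between calls to the robot, and variables do not carry over. Pictures are saved under pics/ and viewed, and the job is handed in when it is done.

Besides the shell and the picture viewer there is one more tool, called after "Call:" as a command line: name --argument value ..., lists and objects as JSON in quotes. send_rows: Moves the arm, as the interface text tells. Its arguments: {"type":"object","properties":{"deltas":{"type":"array","items":{"type":"array","items":{"type":"array","items":{"type":"number"}}}},"jaw":{"type":"number"},"force":{"type":"number"}},"required":["deltas"]}

```bash
mkdir -p pics; cat > h.py <<'E'
import numpy as np, cv2
from workcell import get_state, read_camera, hand_in, find_in, silhouettes
def cloud(p):
    z=p['z_map'];f=200/np.tan(np.radians(p['vfov'])/2)
    v,u=np.mgrid[0:400,0:640]
    c=np.stack([(u-p['cx'])/f*z,(v-p['cy'])/f*z,z],-1)
    w=(c-p['t'])@p['R']
    w[z==0]=np.nan
    return w
def proj(p,X):
    f=200/np.tan(np.radians(p['vfov'])/2)
    c=np.asarray(X)@p['R'].T+p['t']
    return np.stack([c[...,0]/c[...,2]*f+p['cx'],c[...,1]/c[...,2]*f+p['cy']],-1)
def save(p,n):
    cv2.imwrite('pics/%s.png'%n,p['img'][:,:,::-1])
E
python3 - <<'E'
from h import *
s=get_state();print(s)
for n in('side','top'):
    p=read_camera(n);save(p,n+'0');np.savez(''+n+'0.npz',**{k:v for k,v in p.items()})
    print(n,p['R'].round(3).tolist(),p['t'],p['vfov'])
    w=cloud(p)
    for t in('tall_dog','low_dog_a','bin','bench','bin_handle','heel_block'):
        for d in silhouettes(p,t)[:4]:
            q=w[d['mask']];print(t,round(d['conf'],2),np.round(d['box']),np.nanmedian(q,0).round(3),np.nanmin(q,0).round(3),np.nanmax(q,0).round(3),p['img'][d['mask']].mean(0).round())
E
```

```text
{'clock': 0.0, 'joint_pos': array([-1.36958901e+00,  3.13993288e-01,  4.49793022e-02,  1.30353985e+00,
       -1.56311632e-05,  1.43119380e+00]), 'qvel': array([-0.00136335, -0.00144464, -0.00012545,  0.00177014,  0.00162553,
        0.00140112]), 'tau': array([ 8.41090259e-04, -4.80629754e+01,  2.98531580e+01,  1.93648925e-02,
       -7.08863445e-05, -3.09836722e-06]), 'tcp_pos': array([ 0.19206684, -0.5413864 ,  0.19131306]), 'orientation': array([-8.78097202e-04,  9.85515798e-01,  1.69581364e-01, -3.48753419e-05]), 'wrist_force': array([ 0.51088605, -0.33098566, -0.30174224]), 'ft_torque': array([ 0.01212379, -0.02909825, -0.02601016]), 'finger_gap': 0.0851815635136774}
side [[0.994, -0.105, -0.003], [-0.063, -0.575, -0.816], [0.084, 0.811, -0.579]] [-0.61897979  0.13778966  1.03575037] 46.51625005622867
tall_dog 0.92 [305. 207.  17.  31.] [ 0.577 -0.171  0.214] [ 0.562 -0.179  0.184] [ 0.597 -0.087  0.229] [106.  65.  35.]
tall_dog 0.69 [237. 293.  11.  46.] [ 0.454 -0.222  0.075] [ 0.431 -0.229 -0.001] [ 0.467 -0.099  0.1  ] [ 27.  50. 110.]
tall_dog 0.67 [318. 345.  20.  52.] [
[... 1537 characters left out ...]
0.77 [312. 272. 138.  56.] [ 0.463 -0.027  0.056] [ 0.409 -0.18  -0.003] [0.518 0.131 0.139] [106. 103. 102.]
bin 0.42 [302. 200. 279. 202.] [ 0.585 -0.017  0.185] [ 0.409 -0.342 -0.003] [0.883 0.322 0.237] [183. 143. 108.]
bench 0.82 [302. 197. 275. 202.] [ 0.584 -0.016  0.185] [ 0.409 -0.34  -0.003] [0.885 0.319 0.238] [183. 144. 109.]
bench 0.66 [376. 201.  18.  18.] [ 0.576 -0.158  0.226] [ 0.564 -0.182  0.185] [ 0.603 -0.144  0.232] [129.  87.  57.]
bin_handle 0.98 [311. 271. 136.  54.] [ 0.463 -0.027  0.056] [ 0.408 -0.182 -0.004] [0.518 0.132 0.147] [106. 103. 101.]
heel_block 0.88 [397. 145.  39.  43.] [ 0.679 -0.204  0.233] [ 0.648 -0.236  0.184] [ 0.722 -0.177  0.238] [94. 60. 42.]
```

```bash
python3 - <<'E'
import numpy as np,cv2
for n in('side','top'):
    p=np.load(n+'0.npz');im=p['img'][:,:,::-1]
    im=im[100:380,180:460] if n=='side' else im[80:310,150:480]
    cv2.imwrite('pics/%sz.png'%n,cv2.resize(im,None,fx=2.1,fy=2.1,interpolation=cv2.INTER_CUBIC))
E
```

```text
(no output)
```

View pics/sidez.png

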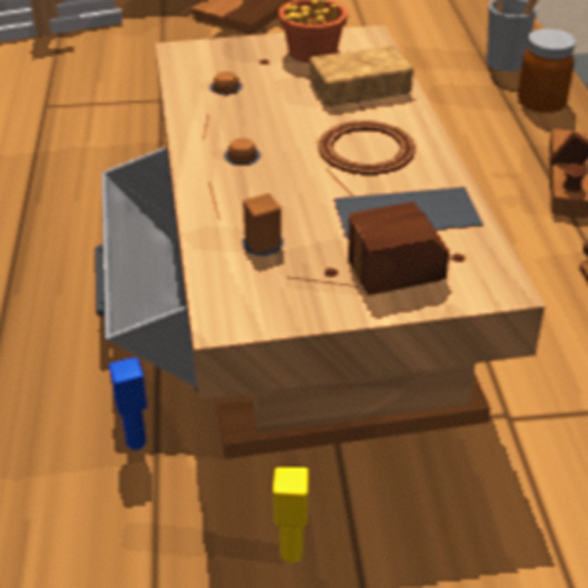

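View pics/topz.png

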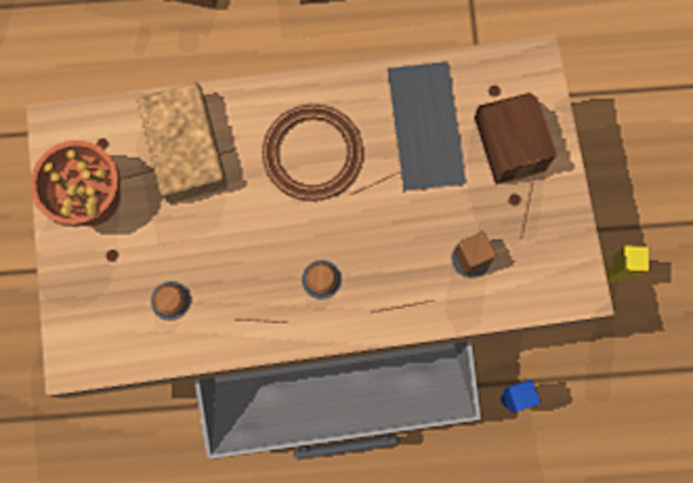

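```bash
cat > m.py <<'E'
from h import *
def rect(q):
    r=cv2.minAreaRect((q[:,:2]*1000).astype(np.float32));return np.array(r[0]).round(1),np.array(r[1]).round(1),round(r[2],1)
P={n:dict(np.load(n+'0.npz')) for n in('side','top')}
for n in P:
    w=cloud(P[n]);fl=w.reshape(-1,3)
    b=fl[(abs(fl[:,2]-.185)<.004)&(fl[:,0]>.4)&(fl[:,0]<.9)&(abs(fl[:,1])<.4)]
    print(n,'bench',rect(b),np.median(b[:,2]))
    h=fl[(fl[:,2]>.218)&(fl[:,2]<.24)&(abs(fl[:,0]-.577)<.03)&(abs(fl[:,1]+.158)<.03)]
    t=h[h[:,2]>.2245];print('head',len(h),rect(h),'top',len(t),rect(t),np.median(t[:,2]),h.min(0),h.max(0))
    # front wall/bin points
    for c in [(.568,-.021),(.559,.118)]:
        k=fl[(fl[:,2]>.195)&(np.hypot(fl[:,0]-c[0],fl[:,1]-c[1])<.022)];print('low',rect(k),len(k),k[:,2].max())
E
python3 m.py
```

```text
side bench (array([638.5, -16. ]), array([280.9, 526.1]), 3.9) 0.18500338149172624
head 191 (array([ 577.7, -163.2]), array([25.9, 26.8]), 20.9) top 130 (array([ 577.7, -162.5]), array([25.2, 25.8]), 20.3) 0.22660080810992608 [ 0.56208913 -0.17892445  0.2180143 ] [ 0.59316762 -0.1462854   0.22881598]
low (array([568.9, -23.3]), array([25.5, 23.4]), 10.9) 78 0.20111602822825467
low (array([558.7, 117.8]), array([22.9, 24.7]), 75.9) 57 0.2007373030690937
top bench (array([640. , -15.4]), array([281.3, 521.2]), 3.9) 0.18566720451874713
head 200 (array([ 579.2, -159.5]), array([26.1, 25.9]), 19.8) top 183 (array([ 578.9, -159.5]), array([25.8, 25. ]), 20.9) 0.2273866596702869 [ 0.56364707 -0.17445496  0.21808387] [ 0.59349525 -0.14385685  0.23171121]
low (array([568.9, -20.6]), array([25.2, 26.6]), 76.2) 147 0.20226275899003812
low (array([559.6, 118.8]), array([25.4, 25.1]), 85.2) 159 0.2025711439234361
```

```bash
cat >> h.py <<'E'
YAW=np.radians(3.9);C=np.array([.639,-.0157])
def tob(w):
    d=w[...,:2]-C;c,s=np.cos(YAW),np.sin(YAW)
    return np.stack([d[...,0]*c+d[...,1]*s,-d[...,0]*s+d[...,1]*c,w[...,2]],-1)
def tow(x,y):
    c,s=np.cos(YAW),np.sin(YAW);return C+np.array([x*c-y*s,x*s+y*c])
E
python3 - <<'E'
from h import *
for n in('side','top'):
    p=dict(np.load(n+'0.npz'));b=tob(cloud(p)).reshape(-1,3)
    k=b[(b[:,0]<-.143)&(b[:,0]>-.30)&(b[:,2]>.008)&(b[:,2]<.16)&(abs(b[:,1])<.18)]
    k=k[~((k[:,1]<-.15)&(k[:,0]<-.14)&(k[:,1]>-.25)&(k[:,1]<-.165))]
    print(n,k.min(0).round(3),k.max(0).round(3))
    for lo in np.arange(-.26,-.14,.008):
        s=k[(k[:,0]>lo)&(k[:,0]<lo+.008)&(abs(k[:,1])<.12)]
        if len(s): print(round(lo+.004,3),len(s),np.percentile(s[:,2],[0,10,50,90,100]).round(3),s[:,1].min().round(3),s[:,1].max().round(3))
    r=k[k[:,2]>.06];print(np.percentile(r[:,1],[0,1,50,99,100]).round(3))
E
```

```text
side [-0.229 -0.139  0.019] [-0.143  0.139  0.118]
-0.232 24 [0.048 0.051 0.052 0.054 0.055] -0.052 0.029
-0.224 116 [0.044 0.052 0.054 0.056 0.058] -0.057 0.054
-0.216 150 [0.089 0.091 0.092 0.094 0.096] -0.117 0.119
-0.208 289 [0.081 0.083 0.086 0.09  0.095] -0.12 0.12
-0.2 267 [0.072 0.075 0.079 0.082 0.086] -0.114 0.12
-0.192 253 [0.065 0.067 0.071 0.074 0.077] -0.104 0.12
-0.184 221 [0.057 0.059 0.062 0.066 0.068] -0.092 0.12
-0.176 207 [0.047 0.051 0.054 0.058 0.061] -0.082 0.12
-0.168 189 [0.041 0.043 0.047 0.05  0.053] -0.07 0.12
-0.16 168 [0.033 0.036 0.039 0.042 0.044] -0.057 0.118
-0.152 154 [0.024 0.027 0.032 0.036 0.041] -0.044 0.119
-0.144 87 [0.019 0.022 0.024 0.028 0.03 ] -0.036 0.12
[-0.139 -0.138 -0.023  0.135  0.139]
top [-0.228 -0.137  0.021] [-0.143  0.138  0.119]
-0.232 1 [0.047 0.047 0.047 0.047 0.047] -0.05 -0.05
-0.224 189 [0.049 0.052 0.054 0.056 0.059] -0.053 0.055
-0.216 233 [0.048 0.052 0.092 0.095 0.099] -0.118 0.12
-0.208 437 [0.082 0.085 0.089 0.093 0.097] -0.12 0.12
-0.2 428 [0.074 0.077 0.081 0.085 0.088] -0.12 0.12
-0.192 408 [0.066 0.069 0.073 0.077 0.082] -0.12 0.12
-0.184 399 [0.057 0.061 0.065 0.068 0.074] -0.12 0.12
-0.176 388 [0.049 0.053 0.056 0.06  0.065] -0.12 0.119
-0.168 377 [0.042 0.045 0.049 0.053 0.055] -0.12 0.119
-0.16 365 [0.033 0.038 0.041 0.045 0.052] -0.12 0.119
-0.152 354 [0.025 0.03  0.034 0.038 0.043] -0.119 0.12
-0.144 211 [0.021 0.024 0.027 0.03  0.034] -0.12 0.119
[-0.137 -0.135  0.002  0.136  0.138]
```

Call:
send_rows --deltas '[[[1,1,4,0,0,0],[3,3,8,0,0,0],[6,6,12,0,0,0],[10,10,13,0,0,0],[14,14,13,0,0,0],[18,18,13,0,0,0],[22,22,13,0,0,1],[26,26,13,0,0,1],[30,30,13,0,0,1],[34,34,13,0,0,1],[37,36.5,13,0,0,1],[38.7,38.1,13,0,0,1]]]' --jaw 1 --force 40

```text
clock: 1.9
tcp_pos: [0.5688, -0.1701, 0.3226]
orientation: [0.0, 0.984, 0.178, 0.0]
wrist_force: [0.1, -2.1, -0.0]
finger_gap: 0.0858
```

Call:
send_rows --deltas '[[[0,0,0,0,0,0],[0,0,0,0,0,0],[0,0,0,0,0,0]]]'

```text
clock: 2.2
tcp_pos: [0.5671, -0.1722, 0.3222]
orientation: [0.0, 0.984, 0.178, -0.0]
wrist_force: [-0.1, 0.4, 0.1]
finger_gap: 0.0854
```

```bash
python3 - <<'E'
from h import *
s=get_state();print(s['tcp_pos'],s['orientation'],s['joint_pos'].round(2))
p=read_camera('side');save(p,'s1')
f=p['img'][100:300,180:460,::-1];cv2.imwrite('pics/s1.png',cv2.resize(f,None,fx=2.5,fy=2.5))
E
```

```text
[ 0.56714018 -0.17222858  0.32223681] [ 1.07293361e-04  9.84040877e-01  1.77942439e-01 -1.71908394e-04] [-0.43  0.36  0.43  1.64 -0.    2.35]
```

View pics/s1.png

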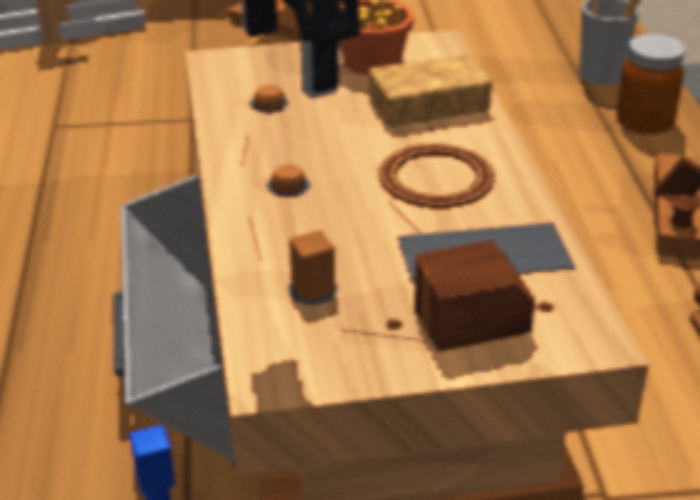

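Call:
send_rows --deltas '[[[1.2,1.2,0,0,0,0],[1.2,1.2,0,0,0,0],[1.2,1.2,-1.5,0,0,0],[1.2,1.2,-3.5,0,0,0],[1.2,1.2,-5.5,0,0,0],[1.2,1.2,-7.5,0,0,0],[1.2,1.2,-9.5,0,0,0],[1.2,1.2,-11,0,0,0],[1.2,1.2,-12,0,0,0],[1.2,1.2,-12.6,0,0,0],[1.2,1.2,-12.6,0,0,0],[1.2,1.2,-12.6,0,0,0]]]'

```text
clock: 3.45
tcp_pos: [0.5799, -0.1601, 0.1969]
orientation: [0.0, 0.984, 0.178, 0.0]
wrist_force: [-0.3, -0.2, 0.2]
finger_gap: 0.0854
```

```bash
python3 - <<'E'
from h import *
a=[]
for n in('side','top'):
    p=read_camera(n)
    f=p['img'][150:280,240:400,::-1] if n=='side' else p['img'][140:270,300:460,::-1]
    a.append(cv2.resize(f,None,fx=2.4,fy=2.4,interpolation=2))
cv2.imwrite('pics/g1.png',np.hstack(a))
E
```

```text
(no output)
```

View pics/g1.png

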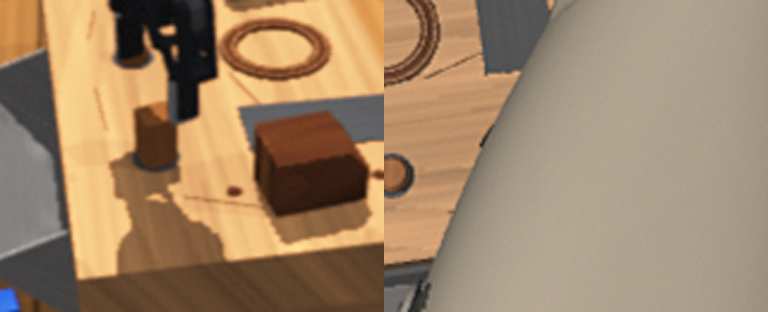

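```bash
python3 - <<'E'
from h import *
p=read_camera('side');s=get_state();t=s['tcp_pos']
for d in(-.043,0,.043):
    a=np.radians(110.5);X=t+d*np.array([np.cos(a),np.sin(a),0])
    print(d,X,proj(p,X),(proj(p,X)-[240,150])*2.4,(proj(p,X+[0,0,.013])-[240,150])*2.4)
w=cloud(p)
for (u,v) in [(185,112),(185,100),(130,55),(150,140),(200,75)]:
    print(u,v,w[int(150+v/2.4),int(240+u/2.4)])
E
```

```text
-0.043 [ 0.59511331 -0.20030096  0.19710064] [315.98429364 222.90573905] [182.36230474 174.97377372] [182.21302047 160.90490617]
0 [ 0.58005439 -0.16002406  0.19710064] [305.49830005 209.43745485] [157.19592013 142.64989165] [156.82498526 128.81980457]
0.043 [ 0.56499547 -0.11974715  0.19710064] [295.76807308 196.93988264] [133.8433754  112.65571834] [133.28268984  99.06732729]
185 112 [ 0.59626788 -0.21104596  0.26248029]
185 100 [ 0.59611068 -0.2134312   0.27420707]
130 55 [ 0.56367898 -0.11934731  0.25256672]
150 140 [ 0.57273833 -0.17993397  0.21609347]
200 75 [ 0.60423461 -0.22821278  0.30307911]
```

```bash
python3 - <<'E'
from h import *
p=read_camera('side');w=cloud(p);print(get_state()['tcp_pos'],p['shot'])
f=p['img'][120:260,220:400,::-1]
cv2.imwrite('pics/g2.png',cv2.resize(f,None,fx=4,fy=4,interpolation=2))
k=w[120:260,220:400].reshape(-1,3);c=p['img'][120:260,220:400].reshape(-1,3)
m=(c.max(1)<60)&(abs(k[:,0]-.595)<.025)&(abs(k[:,1]+.205)<.03);print(k[m].min(0),k[m].max(0),m.sum())
m=(c.max(1)<60)&(abs(k[:,0]-.565)<.025)&(abs(k[:,1]+.12)<.03)&(k[:,2]>.205);print(k[m].min(0),k[m].max(0))
E
```

```text
[ 0.5799937  -0.15999655  0.19702574] 7
[ 0.57012623 -0.23390879  0.18470189] [ 0.61418495 -0.17500463  0.39541469] 1577
[ 0.54365528 -0.14999259  0.24952538] [ 0.57369502 -0.09309386  0.34238361]
```

View pics/g2.png

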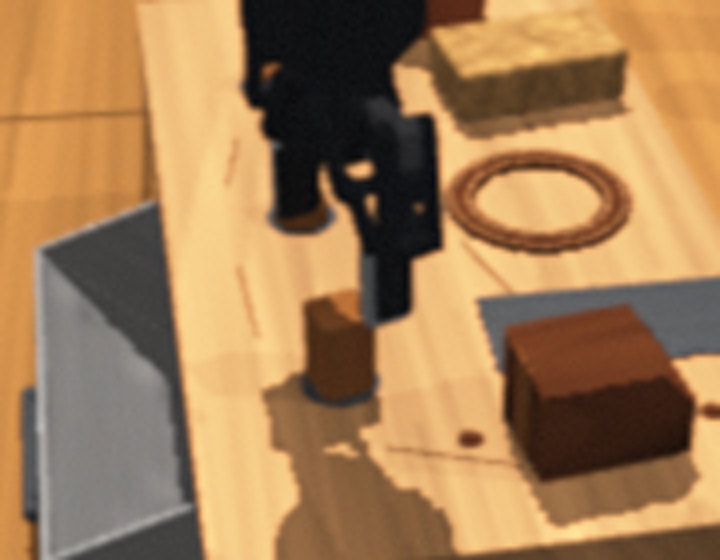

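```bash
python3 - <<'E'
from h import *
p=read_camera('side');w=cloud(p)
t=get_state()['tcp_pos']
k=w.reshape(-1,3);c=p['img'].reshape(-1,3)
d=k-t;a=np.radians(20.5)
x=d[:,0]*np.cos(a)+d[:,1]*np.sin(a);y=-d[:,0]*np.sin(a)+d[:,1]*np.cos(a)
m=(abs(x)<.07)&(abs(y)<.09)&(k[:,2]>.23)
for lo in np.arange(.03,.3,.01):
    s=m&(d[:,2]>lo)&(d[:,2]<lo+.01)
    if s.sum():print(round(lo,2),s.sum(),'x',x[s].min().round(3),x[s].max().round(3),'y',y[s].min().round(3),y[s].max().round(3))
E
```

```text
0.03 175 x 0.046 0.07 y -0.09 -0.053
0.05 64 x -0.012 0.009 y -0.053 0.047
0.06 126 x -0.012 0.01 y -0.057 0.051
0.07 131 x -0.012 0.01 y -0.057 0.05
0.08 119 x -0.012 0.01 y -0.059 0.058
0.09 66 x -0.014 0.003 y -0.072 0.069
0.1 218 x -0.016 0.011 y -0.075 0.075
0.11 205 x -0.019 0.012 y -0.073 0.074
0.12 219 x -0.019 0.011 y -0.074 0.073
0.13 225 x -0.021 0.012 y -0.073 0.072
0.14 266 x -0.021 0.019 y -0.07 0.023
0.15 259 x -0.014 0.011 y -0.069 -0.001
0.16 103 x -0.038 0.018 y -0.04 0.002
0.17 271 x -0.038 0.032 y -0.039 0.012
0.18 285 x -0.039 0.032 y -0.039 0.008
0.19 278 x -0.039 0.031 y -0.038 0.008
0.2 316 x -0.039 0.031 y -0.038 0.012
0.21 389 x -0.038 0.035 y -0.037 0.025
0.22 198 x -0.037 0.03 y -0.037 0.01
0.23 269 x -0.038 0.029 y -0.037 0.01
0.24 377 x -0.039 0.034 y -0.04 0.015
0.25 305 x -0.039 0.035 y -0.038 0.009
0.26 334 x -0.041 0.031 y -0.037 0.003
0.27 367 x -0.05 0.029 y -0.037 0.002
0.28 338 x -0.042 0.029 y -0.037 0.01
0.29 370 x -0.04 0.035 y -0.04 0.009
```

Call:
send_rows --deltas '[[[0,0,0,0,0,0],[0,0,0,0,0,0],[0,0,0,0,0,0],[0,0,0,0,0,0],[0,0,0,0,0,0],[0,0,0,0,0,0],[0,0,0,0,0,0],[0,0,0,0,0,0]]]' --jaw -0.4 --force 30

```text
clock: 4.5
tcp_pos: [0.5796, -0.1598, 0.1962]
orientation: [0.0, 0.984, 0.178, 0.0]
wrist_force: [-0.2, -0.3, -0.1]
finger_gap: 0.0256
```

```bash
python3 - <<'E'
from h import *
p=read_camera('side');w=cloud(p);s=get_state();print(s['tcp_pos'],s['finger_gap'],s['wrist_force'])
f=p['img'][120:260,220:400,::-1]
cv2.imwrite('pics/g3.png',cv2.resize(f,None,fx=4,fy=4,interpolation=2))
E
```

```text
[ 0.57956189 -0.1598322   0.19624614] 0.025665615290432466 [ 0.09936195 -0.22513394 -0.72366131]
```

View pics/g3.png

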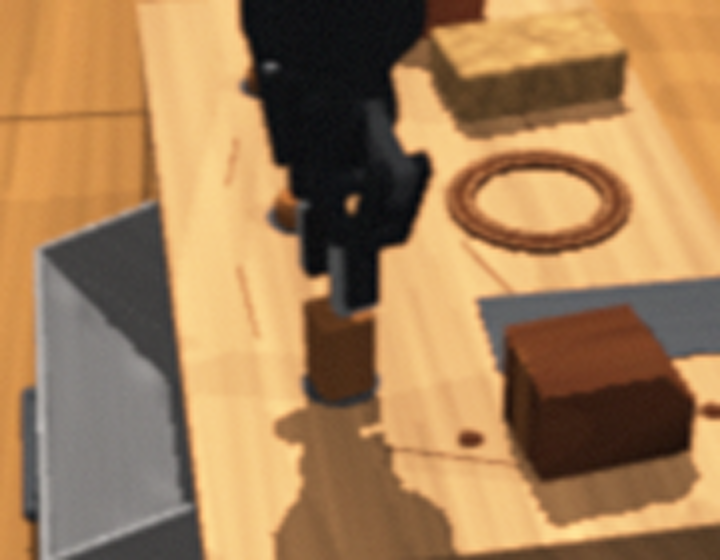

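```bash
python3 - <<'E'
from h import *
p=read_camera('side');w=cloud(p);t=get_state()['tcp_pos']
k=w.reshape(-1,3);c=p['img'].reshape(-1,3).astype(int)
d=k-t;a=np.radians(20.5)
x=d[:,0]*np.cos(a)+d[:,1]*np.sin(a);y=-d[:,0]*np.sin(a)+d[:,1]*np.cos(a)
m=(abs(x)<.03)&(abs(y)<.05)&(k[:,2]>.222)
for lo in np.arange(.026,.1,.004):
    s=m&(d[:,2]>lo)&(d[:,2]<lo+.004)
    if s.sum():print(round(lo,3),s.sum(),'x',x[s].min().round(3),x[s].max().round(3),'y',y[s].min().round(3),y[s].max().round(3),c[s].mean(0).round())
E
```

```text
0.026 50 x -0.016 0.01 y -0.016 0.013 [103.  63.  35.]
0.03 50 x -0.015 0.009 y -0.014 0.011 [107.  66.  37.]
0.038 17 x -0.01 0.008 y -0.02 0.015 [97. 74. 58.]
0.042 22 x -0.012 0.009 y -0.023 0.02 [65. 54. 45.]
0.046 34 x -0.012 0.007 y -0.026 0.019 [50. 45. 41.]
0.05 40 x -0.013 0.007 y -0.027 0.019 [48. 42. 38.]
0.054 43 x -0.012 0.007 y -0.027 0.019 [51. 43. 38.]
0.058 39 x -0.012 0.006 y -0.027 0.022 [42. 38. 36.]
0.062 33 x -0.012 0.006 y -0.028 0.018 [31. 30. 31.]
0.066 45 x -0.012 0.011 y -0.027 0.018 [35. 33. 32.]
0.07 35 x -0.012 0.01 y -0.027 0.028 [43. 38. 36.]
0.074 27 x -0.013 0.01 y -0.028 0.018 [46. 43. 42.]
0.078 15 x -0.013 -0.003 y -0.026 0.023 [41. 34. 30.]
0.082 31 x -0.014 0.008 y -0.042 0.04 [50. 39. 31.]
0.086 50 x -0.014 0.01 y -0.045 0.045 [50. 38. 30.]
0.09 64 x -0.014 0.011 y -0.047 0.043 [30. 26. 23.]
0.094 57 x -0.013 0.009 y -0.049 0.047 [26. 23. 22.]
0.098 33 x -0.013 0.009 y -0.05 0.049 [30. 26. 23.]
```

Call:
send_rows --deltas '[[[0,0,0,0,0,0],[0,0,0,0,0,0],[0,0,0,0,0,0],[0,0,0,0,0,0]]]' --jaw -0.7 --force 20

```text
clock: 5.0
tcp_pos: [0.5795, -0.1598, 0.1962]
orientation: [0.0, 0.984, 0.178, -0.0]
wrist_force: [0.0, -0.2, 0.4]
finger_gap: 0.0124
```

Call:
send_rows --deltas '[[[0,0,1,0,0,0],[0,0,1,0,0,0],[0,0,1,0,0,0],[0,0,1,0,0,0],[0,0,1,0,0,0],[0,0,1,0,0,0],[0,0,0,0,0,0],[-0.1,0,-1,0,0,0],[-0.1,0,-2,0,0,0],[-0.1,0,-3,0,0,0],[-0.1,0,-3.8,0,0,0],[-0.1,0,-3.8,0,0,0]]]' --jaw 1

```text
clock: 6.2
tcp_pos: [0.5776, -0.1594, 0.1564]
orientation: [-0.001, 0.984, 0.178, -0.001]
wrist_force: [0.8, 1.0, 0.3]
finger_gap: 0.0855
```

```bash
python3 - <<'E'
from h import *
p=read_camera('side');w=cloud(p);s=get_state();print(s['tcp_pos'],s['finger_gap'],s['wrist_force'])
f=p['img'][120:260,220:400,::-1]
cv2.imwrite('pics/g4.png',cv2.resize(f,None,fx=4,fy=4,interpolation=2))
E
```

```text
[ 0.57803476 -0.15957847  0.1573374 ] 0.08508083925190388 [-0.38360626 -0.6640842   0.29972215]
```

View pics/g4.png

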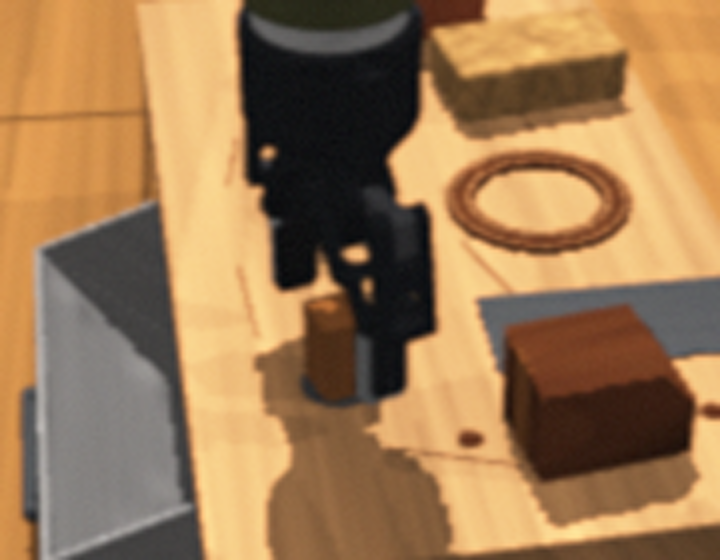

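Call:
send_rows --deltas '[[[0,0,0,0,0,0],[0,0,0,0,0,0],[0,0,0,0,0,0],[0,0,0,0,0,0],[0,0,0,0,0,0],[0,0,0,0,0,0],[0,0,0,0,0,0],[0,0,0,0,0,0],[0,0,0,0,0,0]]]' --jaw -0.9 --force 50

```text
clock: 7.15
tcp_pos: [0.579, -0.1602, 0.1588]
orientation: [0.001, 0.984, 0.178, 0.001]
wrist_force: [0.7, -2.0, 4.5]
finger_gap: 0.0256
```

```bash
python3 - <<'E'
from h import *
s=get_state();print(s['tcp_pos'],s['finger_gap'],s['wrist_force'],s['ft_torque'])
E
```

```text
[ 0.57902139 -0.16021506  0.15877767] 0.025628566718131972 [ 0.74971159 -2.01719155  4.5321222 ] [-0.36739574 -0.17222915  0.07898883]
```

Call:
send_rows --deltas '[[[0,-0.05,0.3,0,0,0],[0,-0.05,0.8,0,0,0],[0,-0.05,1.3,0,0,0],[0,-0.05,1.9,0,0,0],[0,-0.05,2.5,0,0,0],[0,-0.05,3.1,0,0,0],[0,-0.05,3.7,0,0,0],[0,-0.05,4.3,0,0,0],[0,-0.05,4.9,0,0,0],[0,-0.05,5.5,0,0,0],[0,-0.05,6.1,0,0,0],[0,-0.05,6.7,0,0,0]]]'

```text
clock: 8.35
tcp_pos: [0.5781, -0.1601, 0.2257]
orientation: [-0.0, 0.984, 0.178, -0.0]
wrist_force: [0.2, -0.5, -0.1]
finger_gap: 0.025
```

Call:
send_rows --deltas '[[[0,0,0.7,0,0,0],[0,0,1.7,0,0,0],[0,0,2.7,0,0,0],[0,0,3.5,0,0,0],[0,0,3.5,0,0,0]]]'

```text
clock: 8.85
tcp_pos: [0.5793, -0.1606, 0.262]
orientation: [0.001, 0.984, 0.178, 0.001]
wrist_force: [0.0, -0.2, -1.4]
finger_gap: 0.0251
```

```bash
python3 - <<'E'
from h import *
p=read_camera('side');w=cloud(p);s=get_state();t=s['tcp_pos'];print(t,s['finger_gap'],s['wrist_force'])
f=p['img'][80:260,200:420,::-1]
cv2.imwrite('pics/g5.png',cv2.resize(f,None,fx=3,fy=3,interpolation=2))
b=w.reshape(-1,3);k=b[(np.hypot(b[:,0]-t[0],b[:,1]-t[1])<.03)&(b[:,2]>.19)&(b[:,2]<.26)];print(k.min(0),k.max(0),len(k))
print(np.median(k[(k[:,2]<.225)],0))
E
```

```text
[ 0.57901112 -0.16050914  0.26108879] 0.025178014730139347 [ 1.30244731 -0.03676182 -1.86344794]
[ 0.56923016 -0.17293577  0.23211059] [ 0.58725992 -0.16194784  0.25955014] 130
[nan nan nan]
  return _methods._mean(a, axis=axis, dtype=dtype,
  ret = um.true_divide(
```

View pics/g5.png

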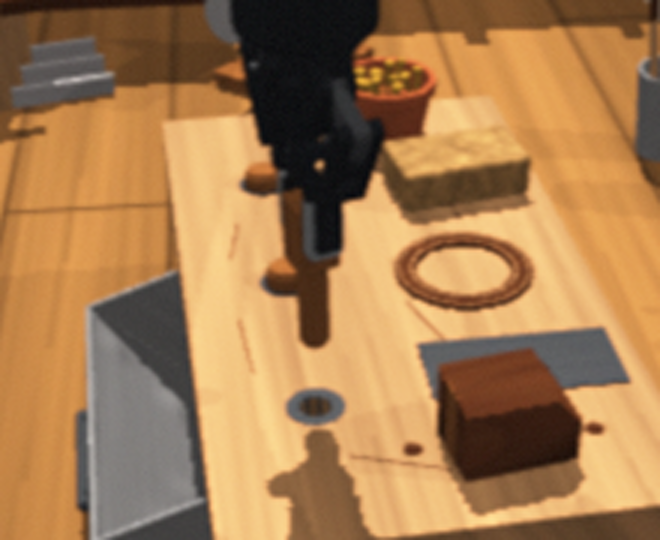

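Call:
send_rows --deltas '[[[-1,1,0,0,0,-1],[-2,2.5,0,0,0,-3],[-3.5,4.4,0,0,0,-5],[-5,6.3,0,0,0,-8],[-6.5,8.2,0,0,0,-10.5],[-8,10,0,0,0,-13],[-9.4,11.7,0,0,0,-15],[-10.4,12.9,0,0,0,-16.6],[-10.8,13.3,0,0,0,-16.6],[-10.8,13.3,0,0,0,-16.6],[-10.8,13.3,0,0,0,-16.6]]]'

```text
clock: 10.0
tcp_pos: [0.471, -0.0277, 0.2601]
orientation: [0.0, 0.999, 0.034, 0.0]
wrist_force: [1.0, 0.7, -1.2]
finger_gap: 0.0258
```

Call:
send_rows --deltas '[[[0,0,-1,0,0,0],[0,0,-2.5,0,0,0],[0,0,-4,0,0,0],[0,0,-5.5,0,0,0],[0,0,-7,0,0,0],[0,0,-8.5,0,0,0],[0,0,-9.5,0,0,0],[0,0,-9.5,0,0,0],[0,0,-9.5,0,0,0]]]'

```text
clock: 10.9
tcp_pos: [0.4706, -0.0275, 0.1651]
orientation: [0.0, 0.999, 0.034, -0.0]
wrist_force: [-0.2, -0.5, -1.5]
finger_gap: 0.0255
```

```bash
python3 - <<'E'
from h import *
p=read_camera('side');w=cloud(p);s=get_state();t=s['tcp_pos'];print(t,s['orientation'],s['finger_gap'],s['wrist_force'],tob(t))
f=p['img'][100:300,180:420,::-1]
cv2.imwrite('pics/g6.png',cv2.resize(f,None,fx=3,fy=3,interpolation=2))
E
```

```text
[ 0.47096003 -0.02755446  0.16559737] [1.24292715e-04 9.99416610e-01 3.41519364e-02 2.62182671e-04] 0.02537215311406349 [ 0.10385047  0.2188707  -0.39948236] [-0.16845712 -0.00039772  0.16559737]
```

View pics/g6.png

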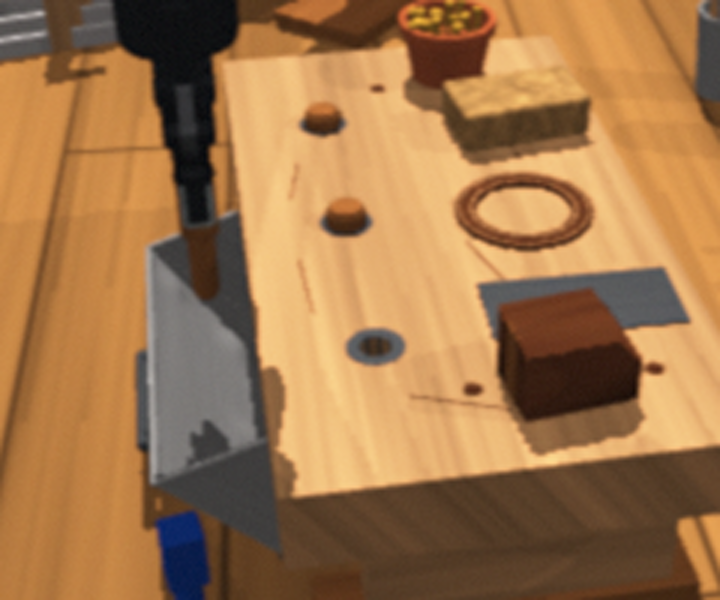

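Call:
send_rows --deltas '[[[0,0,-1,0,0,0],[0,0,-2,0,0,0],[0,0,-3,0,0,0],[0,0,-4,0,0,0],[0,0,-5,0,0,0],[0,0,-6,0,0,0],[0,0,-6.5,0,0,0],[0,0,-6.8,0,0,0],[0,0,-6.8,0,0,0],[0,0,-6.8,0,0,0]]]'

```text
clock: 11.95
tcp_pos: [0.4708, -0.0274, 0.0975]
orientation: [0.0, 0.999, 0.034, 0.0]
wrist_force: [-0.7, 0.0, -0.4]
finger_gap: 0.0254
```

Call:
send_rows --deltas '[[[0,0,0,0,0,0],[0,0,0,0,0,0],[0,0,0,0,0,0],[0,0,0,0,0,0],[0,0,0,0,0,0],[0,0,0,0,0,0],[0,0,0,0,0,0],[0,0,0,0,0,0],[0,0,0,0,0,0]]]' --jaw 0.6

```text
clock: 12.85
tcp_pos: [0.4705, -0.0273, 0.0972]
orientation: [0.0, 0.999, 0.034, -0.0]
wrist_force: [-0.0, 0.6, -0.2]
finger_gap: 0.0681
```

```bash
python3 - <<'E'
from h import *
p=read_camera('side');w=cloud(p);s=get_state();t=s['tcp_pos'];print(t,s['finger_gap'],s['wrist_force'],tob(t))
f=p['img'][100:300,180:420,::-1]
cv2.imwrite('pics/g7.png',cv2.resize(f,None,fx=3,fy=3,interpolation=2))
E
```

```text
[ 0.47055668 -0.02730241  0.09719516] 0.06811499344604771 [ 0.43977326 -0.70727095  1.51815912] [-1.68842395e-01 -1.18819282e-04  9.71951577e-02]
```

View pics/g7.png

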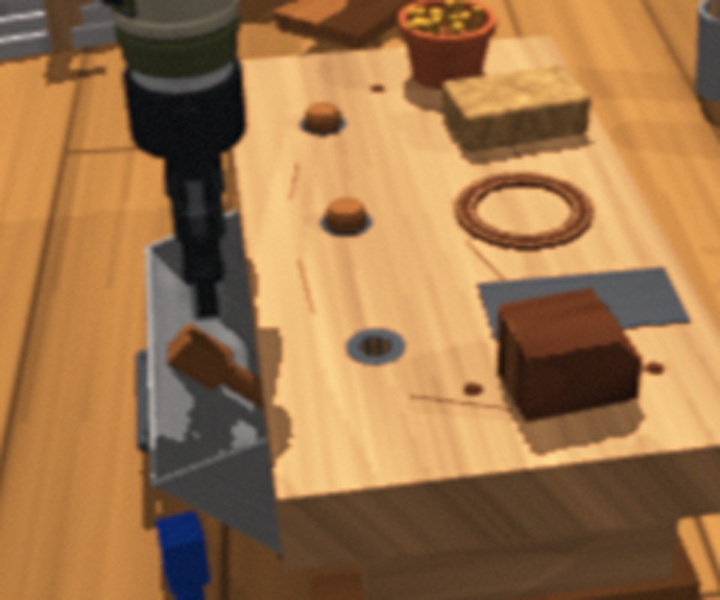

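Call:
send_rows --deltas '[[[0,0,1,0,0,0],[0,0,3,0,0,0],[0,0,6,0,0,0],[0,0,9,0,0,0],[0,0,12,0,0,0],[-1,0,14,0,0,0],[-3,-0.1,14,0,0,0],[-5,-0.3,14,0,0,0],[-7,-0.5,14,0,0,0],[-9,-0.6,14,0,0,0],[-9,-0.6,14,0,0,0],[-9,-0.6,14,0,0,0]]]'

```text
clock: 14.1
tcp_pos: [0.3811, -0.0335, 0.2381]
orientation: [0.0, 0.999, 0.034, 0.001]
wrist_force: [0.1, -0.6, 0.9]
finger_gap: 0.0681
```

Call:
send_rows --deltas '[[[0,0,-2,0,0,0],[0,0,-4,0,0,0],[0,0,-6,0,0,0],[0,0,-8,0,0,0],[0,0,-10,0,0,0],[0,0,-12,0,0,0],[0,0,-14,0,0,0],[0,0,-14,0,0,0],[0,0,-14,0,0,0]]]' --jaw -1

```text
clock: 15.0
tcp_pos: [0.3811, -0.0333, 0.0974]
orientation: [-0.0, 0.999, 0.034, -0.0]
wrist_force: [0.7, -0.6, -0.2]
finger_gap: 0.0003
```

```bash
python3 - <<'E'
from h import *
s=get_state();t=s['tcp_pos'];print(t,s['joint_pos'].round(2),s['finger_gap'],s['wrist_force'],tob(t))
a=[]
for n in('side','top'):
    p=read_camera(n)
    f=p['img'][130:310,170:330,::-1] if n=='side' else p['img'][170:350,220:400,::-1]
    a.append(cv2.resize(f,None,fx=2.3,fy=2.3,interpolation=2))
    if n=='side':
        w=tob(cloud(p));b=w.reshape(-1,3);d=b-tob(t)
        k=b[(abs(d[:,0])<.03)&(abs(d[:,1])<.03)&(b[:,2]>.06)&(b[:,2]<.25)]
        print(len(k),k.min(0),k.max(0));k=k[k[:,2]<.18];print(k.min(0),k.max(0))
cv2.imwrite('pics/g8.png',np.hstack(a))
E
```

```text
[ 0.38105777 -0.03330412  0.09743744] [-0.3  -0.   -0.57  1.   -0.    2.77] 0.0002838997806518498 [ 0.65640227 -0.62444916 -0.22075328] [-2.58542261e-01 -1.93350951e-05  9.74374374e-02]
393 [-0.27902424 -0.02998632  0.1360518 ] [-0.23984686  0.01941006  0.24883944]
[-0.27028609 -0.0165259   0.1360518 ] [-0.24750938  0.00925727  0.17632592]
```

View pics/g8.png

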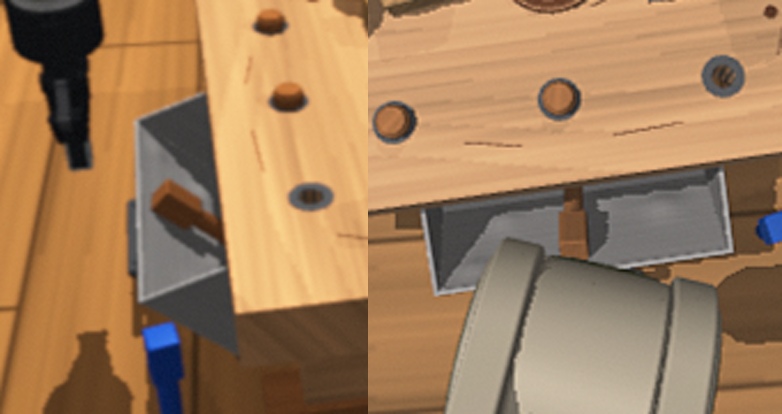

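Call:
send_rows --deltas '[[[0,0,-2,0,0,0],[0,0,-4,0,0,0],[0,0,-6,0,0,0],[0,0,-8,0,0,0],[0,0,-9.5,0,0,0],[0,0,-10,0,0,0],[0,0,-10,0,0,0],[0,0,-10,0,0,0]]]'

```text
clock: 15.9
tcp_pos: [0.3816, -0.0336, -0.0018]
orientation: [0.0, 0.999, 0.034, 0.001]
wrist_force: [0.3, 0.3, -0.2]
finger_gap: 0.0002
```

Call:
send_rows --deltas '[[[0.5,0,0,0,0,0],[1,0.1,0,0,0,0],[1.5,0.1,0,0,0,0],[2,0.1,0.2,0,0,0],[2.4,0.2,0.6,0,0,0],[2.8,0.2,1,0,0,0],[3.2,0.2,1.4,0,0,0],[3.6,0.2,1.8,0,0,0],[4,0.3,2.2,0,0,0],[4.4,0.3,2.6,0,0,0]]]'

```text
clock: 16.9
tcp_pos: [0.4118, -0.0312, 0.0209]
orientation: [0.002, 0.999, 0.033, -0.012]
wrist_force: [-28.5, -9.5, 17.6]
finger_gap: 0.0003
```

```bash
python3 - <<'E'
from h import *
s=get_state();t=s['tcp_pos'];print(t,s['joint_pos'].round(2),s['finger_gap'],s['wrist_force'],tob(t))
a=[]
for n in('side','top'):
    p=read_camera(n)
    f=p['img'][130:310,170:330,::-1] if n=='side' else p['img'][170:350,220:400,::-1]
    a.append(cv2.resize(f,None,fx=2.3,fy=2.3,interpolation=2))
cv2.imwrite('pics/g9.png',np.hstack(a))
E
```

```text
[ 0.41176569 -0.03115856  0.02091242] [-0.26  0.16 -0.61  0.82 -0.01  2.81] 0.0003003442696610719 [-28.45454949  -9.47302618  17.57303941] [-2.27759522e-01  3.26439455e-05  2.09124223e-02]
```

View pics/g9.png

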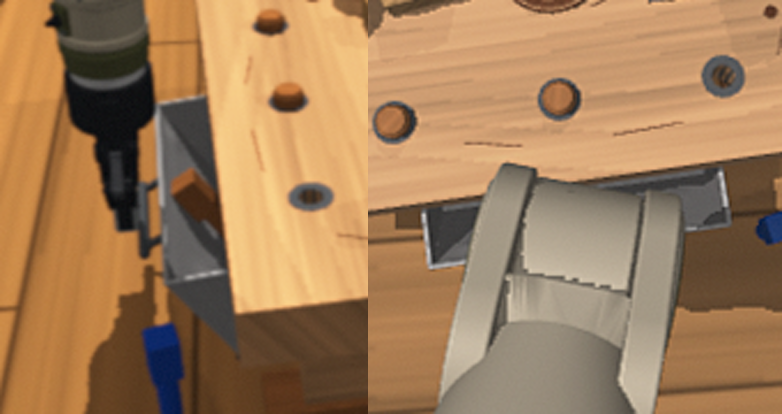

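```bash
python3 - <<'E'
from h import *
p=read_camera('side');w=tob(cloud(p));c=p['img'].astype(int)
f=p['img'][190:290,220:300,::-1]
cv2.imwrite('pics/g10.png',cv2.resize(f,None,fx=7,fy=6,interpolation=2))
b=w.reshape(-1,3);cc=c.reshape(-1,3)
m=(b[:,0]<-.142)&(b[:,0]>-.28)&(b[:,2]>.01)&(b[:,2]<.17)&(abs(b[:,1])<.15)
brown=m&(cc[:,0]>cc[:,2]*1.6)
print('dog',brown.sum(),b[brown].min(0),b[brown].max(0))
for lo in np.arange(.02,.16,.01):
    s=brown&(b[:,2]>lo)&(b[:,2]<lo+.01)
    if s.sum():print(round(lo,2),s.sum(),b[s].min(0).round(3),b[s].max(0).round(3))
g=m&~brown&(abs(b[:,1])>.06)
for lo in np.arange(-.24,-.14,.01):
    s=g&(b[:,0]>lo)&(b[:,0]<lo+.01)
    if s.sum():print('bin',round(lo,2),s.sum(),np.percentile(b[s,2],[0,50,100]).round(3))
E
```

```text
dog 485 [-0.24435526 -0.13890904  0.02696858] [-0.14215541  0.13438223  0.16866857]
0.02 1 [-0.143  0.092  0.027] [-0.143  0.092  0.027]
0.03 3 [-0.149  0.087  0.032] [-0.145  0.091  0.038]
0.04 4 [-0.16  -0.136  0.045] [-0.152  0.087  0.049]
0.05 10 [-0.225 -0.134  0.052] [-0.143 -0.004  0.06 ]
0.06 34 [-0.237 -0.136  0.06 ] [-0.142  0.036  0.07 ]
0.07 73 [-0.238 -0.136  0.07 ] [-0.142  0.052  0.08 ]
0.08 79 [-0.238 -0.137  0.08 ] [-0.142  0.044  0.09 ]
0.09 79 [-0.186 -0.136  0.09 ] [-0.148  0.015  0.1  ]
0.1 111 [-0.234 -0.139  0.1  ] [-0.154  0.048  0.11 ]
0.11 19 [-0.237 -0.138  0.11 ] [-0.143  0.134  0.119]
0.12 6 [-0.242 -0.045  0.125] [-0.209 -0.015  0.13 ]
0.13 15 [-0.243 -0.054  0.13 ] [-0.209 -0.009  0.139]
0.14 12 [-0.242 -0.061  0.141] [-0.209 -0.015  0.149]
0.15 24 [-0.244 -0.06   0.15 ] [-0.206  0.009  0.16 ]
0.16 15 [-0.244 -0.019  0.16 ] [-0.206  0.007  0.169]
bin -0.24 4 [0.15  0.151 0.153]
bin -0.23 8 [0.148 0.149 0.151]
bin -0.22 6 [0.146 0.151 0.153]
bin -0.2 57 [0.108 0.11  0.113]
bin -0.19 250 [0.089 0.102 0.113]
bin -0.18 268 [0.073 0.088 0.113]
bin -0.17 274 [0.054 0.075 0.114]
bin -0.16 283 [0.038 0.074 0.114]
bin -0.15 258 [0.025 0.068 0.114]
```

View pics/g10.png

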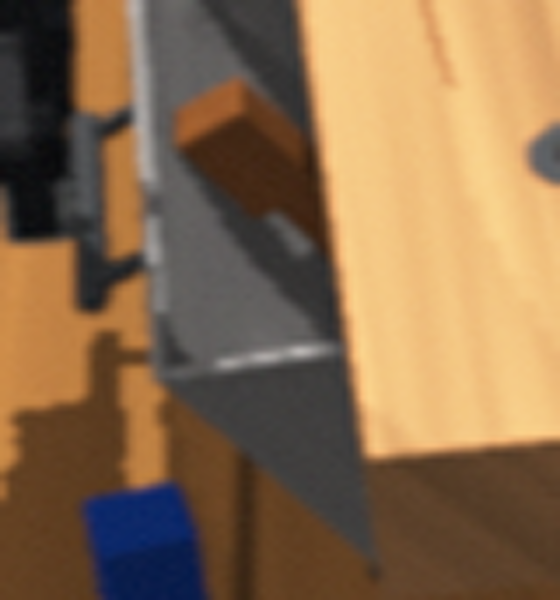

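Call:
send_rows --deltas '[[[-1,0,0,0,0,0],[-2.5,-0.1,0,0,0,0],[-3,-0.1,-0.8,0,0,0],[-3,-0.1,-1.8,0,0,0],[-3,-0.1,-1.8,0,0,0],[-3,-0.1,-1.8,0,0,0]]]'

```text
clock: 17.65
tcp_pos: [0.3949, -0.0313, 0.0048]
orientation: [-0.0, 0.999, 0.034, -0.0]
wrist_force: [0.4, -1.0, -0.9]
finger_gap: -0.0
```

```bash
python3 - <<'E'
from h import *
s=get_state();t=s['tcp_pos'];print(t,s['wrist_force'],tob(t))
p=read_camera('side')
f=p['img'][170:290,210:300,::-1]
cv2.imwrite('pics/g11.png',cv2.resize(f,None,fx=5,fy=5,interpolation=2))
E
```

```text
[ 0.39490898 -0.03125888  0.00479688] [ 0.39263402 -1.01543992 -0.93227693] [-0.24458401  0.00107907  0.00479688]
```

View pics/g11.png

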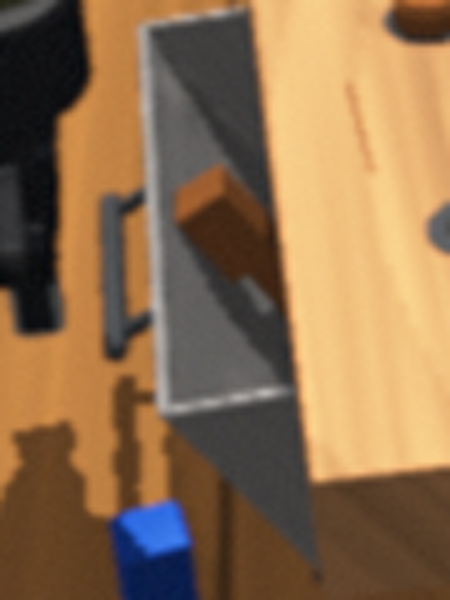

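Call:
send_rows --deltas '[[[0.6,0,0,0,0,0],[1.2,0.1,0,0,0,0],[1.6,0.1,0.4,0,0,0],[2,0.1,1,0,0,0],[2.4,0.1,1.6,0,0,0],[2.7,0.2,2.1,0,0,0],[3,0.2,2.5,0,0,0],[3.3,0.2,2.9,0,0,0]]]'

```text
clock: 18.5
tcp_pos: [0.4276, -0.0292, 0.0345]
orientation: [-0.0, 0.999, 0.034, -0.0]
wrist_force: [-3.2, 1.0, -1.9]
finger_gap: -0.0001
```

```bash
python3 - <<'E'
from h import *
s=get_state();t=s['tcp_pos'];print(t,s['wrist_force'],tob(t))
p=read_camera('side')
f=p['img'][170:290,210:300,::-1]
cv2.imwrite('pics/g12.png',cv2.resize(f,None,fx=5,fy=5,interpolation=2))
E
```

```text
[ 0.42758038 -0.02915218  0.03454526] [-3.19907625  1.04516061 -1.91486604] [-0.21184498  0.00095874  0.03454526]
```

View pics/g12.png

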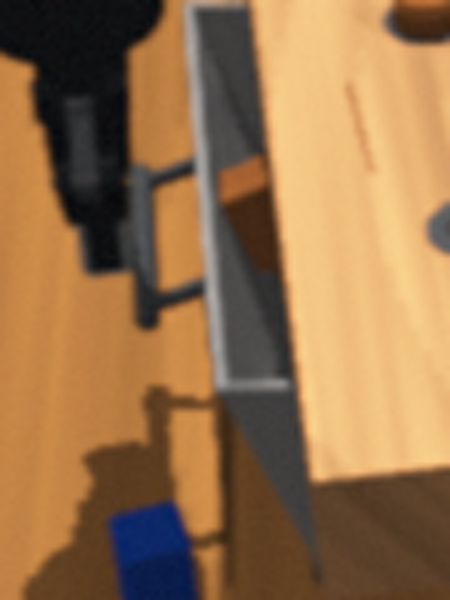

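Call:
send_rows --deltas '[[[0.4,0,0.4,0,0,0],[0.8,0,0.7,0,0,0],[1.2,0.1,1,0,0,0],[1.6,0.1,1.2,0,0,0],[2,0.1,1.4,0,0,0],[2.4,0.1,1.5,0,0,0],[2.8,0.2,1.5,0,0,0],[3,0.2,1.5,0,0,0]]]'

```text
clock: 19.35
tcp_pos: [0.4531, -0.0279, 0.0489]
orientation: [0.001, 0.999, 0.034, -0.004]
wrist_force: [-20.1, -3.7, 15.7]
finger_gap: 0.0
```

```bash
python3 - <<'E'
from h import *
s=get_state();t=s['tcp_pos'];print(t,s['wrist_force'],tob(t))
p=read_camera('side')
f=p['img'][170:290,210:300,::-1]
cv2.imwrite('pics/g13.png',cv2.resize(f,None,fx=5,fy=5,interpolation=2))
E
```

```text
[ 0.45309365 -0.02788098  0.04892014] [-20.1357662   -3.73970472  15.66153216] [-0.18630433  0.0004917   0.04892014]
```

View pics/g13.png

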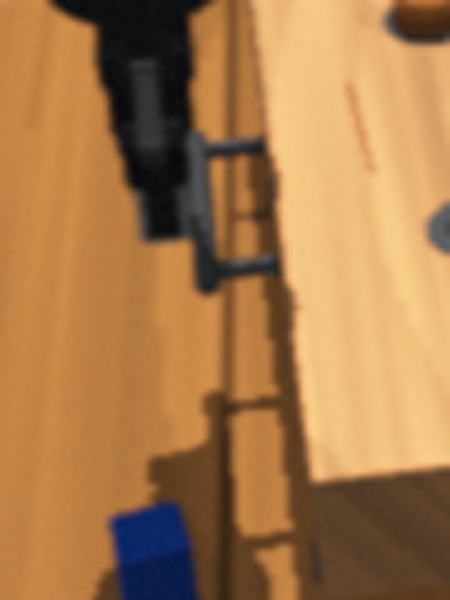

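Call:
send_rows --deltas '[[[0.2,0,0,0,0,0],[-1,0,0,0,0,0],[-3,-0.2,0,0,0,0],[-5,-0.3,0,0,0,0],[-7,-0.5,0,0,0,0],[-7.5,-0.5,3,0,0,0],[-7.5,-0.5,7,0,0,0],[-7.5,-2,11,0,0,0],[-7.5,-6,15,0,0,0],[-7.5,-10,19,0,0,0],[-7.5,-14,20,0,0,0],[-7.5,-18,20,0,0,0]]]'

```text
clock: 20.6
tcp_pos: [0.3854, -0.2113, 0.2532]
orientation: [0.003, 0.999, 0.034, 0.004]
wrist_force: [2.1, 0.1, -1.1]
finger_gap: -0.0
```

```bash
python3 - <<'E'
from h import *
s=get_state();t=s['tcp_pos'];print(t,s['wrist_force'])
a=[]
for n in('side','top'):
    p=read_camera(n)
    f=p['img'][100:340,180:440,::-1] if n=='side' else p['img'][90:330,160:440,::-1]
    a.append(cv2.resize(f,None,fx=1.45,fy=1.45,interpolation=2))
    b=tob(cloud(p)).reshape(-1,3);c=p['img'].reshape(-1,3).astype(int)
    k=b[(b[:,0]<-.150)&(b[:,0]>-.2)&(b[:,2]>.085)&(b[:,2]<.12)&(abs(b[:,1])<.04)]
    print(n,'bar',len(k),np.percentile(k,[2,50,98],axis=0).round(3).tolist() if len(k) else '')
    w=cloud(p)
    for th in('tall_dog','low_dog_a','heel_block','rosette','scraper','cork_block','pin_pot'):
        for d in silhouettes(p,th)[:3]:
            if d['conf']>.4: print(th,round(d['conf'],2),np.round(d['box']).tolist(),np.nanmedian(w[d['mask']],0).round(3))
cv2.imwrite('pics/g14.png',np.hstack(a))
E
```

```text
[ 0.3853785  -0.21125694  0.25318592] [ 2.12039585  0.10974076 -1.14680174]
side bar 132 [[-0.176, -0.037, 0.1], [-0.17, 0.005, 0.104], [-0.154, 0.04, 0.107]]
tall_dog 0.89 [240.0, 292.0, 15.0, 46.0] [ 0.454 -0.221  0.073]
tall_dog 0.59 [317.0, 344.0, 19.0, 48.0] [ 0.582 -0.353  0.08 ]
heel_block 0.79 [371.0, 217.0, 54.0, 44.0] [ 0.679 -0.228  0.222]
rosette 0.81 [354.0, 169.0, 47.0, 24.0] [ 0.689 -0.029  0.188]
scraper 0.67 [376.0, 201.0, 73.0, 22.0] [ 0.732 -0.123  0.187]
cork_block 0.81 [353.0, 138.0, 49.0, 30.0] [0.703 0.078 0.214]
pin_pot 0.96 [327.0, 116.0, 34.0, 29.0] [0.662 0.171 0.227]
top bar 213 [[-0.175, -0.039, 0.1], [-0.169, 0.0, 0.105], [-0.16, 0.039, 0.108]]
tall_dog 0.61 [449.0, 206.0, 24.0, 19.0] [ 0.581 -0.337  0.094]
tall_dog 0.45 [400.0, 269.0, 18.0, 14.0] [ 0.454 -0.207  0.097]
low_dog_a 0.75 [300.0, 154.0, 47.0, 50.0] [ 0.692 -0.017  0.189]
low_dog_a 0.74 [230.0, 223.0, 13.0, 18.0] [0.559 0.117 0.199]
low_dog_a 0.65 [299.0, 214.0, 20.0, 15.0] [ 0.569 -0.019  0.199]
heel_block 0.7 [396.0, 146.0, 40.0, 38.0] [ 0.679 -0.204  0.233]
rosette 0.67 [302.0, 154.0, 47.0, 47.0] [ 0.691 -0.018  0.188]
scraper 0.85 [354.0, 143.0, 38.0, 65.0] [ 0.711 -0.13   0.188]
cork_block 0.76 [238.0, 148.0, 40.0, 53.0] [0.701 0.099 0.217]
pin_pot 0.88 [184.0, 168.0, 44.0, 38.0] [0.666 0.193 0.227]
```

View pics/g14.png

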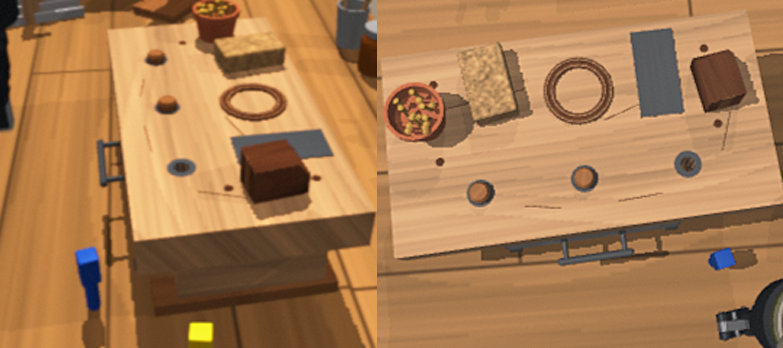

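Call:
send_rows --deltas '[[[0,0,0,0,0,0],[0,0,0,0,0,0],[0,0,0,0,0,0],[0,0,0,0,0,0]]]'

```text
clock: 21.8
tcp_pos: [0.3825, -0.2074, 0.2492]
orientation: [0.0, 0.999, 0.034, -0.0]
wrist_force: [0.1, 0.4, -1.2]
finger_gap: 0.0001
```

```bash
python3 - <<'E'
from h import *
print(hand_in(),get_state()['clock'])
E
```

```text
the job is handed in; nothing more can be done
the job is handed in; nothing more can be done
```

I drew the tall brown dog straight up out of hole0, let it go in the open bin, and pushed the bin shut by its handle. I then moved the arm clear and handed in at about 22 s.

**Last checks**
- **Bin:** the handle measures 170 mm in front of the bench centre and 100 mm up, within about 1 mm of the shut position in both cameras.
- **Tall dog:** I saw it lying in the bin while the bin was still closing. It shows nowhere else now, but I can't see inside the shut bin.
- **Everything else:** the two low dogs, the loose things on the bench and the blue and yellow look-alikes measure where they were at the start. The side view's detector did not report the low dogs in the last check, but they are plain in its picture.

**What disagreed or went wrong**
- **Finger height:** the cameras showed the fingertips about 38 mm above the reported tool point. My first close was above the dog's head and touched nothing. I worked from the seen height after that.
- **First push on the bin:** this push bound on friction, with about 28 N in x and 18 N in z at the wrist. I backed off and pushed while lifting, which took about 3 N. The final press against the stop read about 20 N in x.

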